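Set the screw jack and balance the packing block on its domed head

TASK

Get the blue bench jack ready to prop a roll: wind its handwheel clockwise (seen from above) until you feel the top stop, then back it off a quarter turn so that it cannot bind. After that, balance the wooden packing block, the same way up and level, on the jack's domed steel head and let go of it; set it down, do not drop it, and leave the jar and the white roll where they stand.

Things in the scene. Friction and masses are not known exactly. Their poses are not given: they have to be found in the camera images.
- jack: blue bench screw jack, bolted down, foot 110 x 270 x 12 mm; origin at the centre of its underside. The handwheel stands at its own +y end (75 mm from the origin), the lifting ram with the domed head at its own -y end (75 mm from the origin). Its gear housing between the two is low (34 mm).
- wheel (a joint): turn of the handwheel in rad, growing clockwise seen from above; range 0 (ram fully down) to 15.71 (hard top stop, 2.5 turns). It starts 1 to 1.75 turns short of the stop. One turn clockwise lifts the ram 8 mm. Turning it takes about 3 N at the grip; it stays where it is left.
- wheel_axis (a point): point on the vertical axis of the handwheel at the height of the crank grip's gripping point (z 132 mm). Dark spoked wheel, 111 mm across, its top face 106 mm above the work surface.
- grip (a point): gripping point of the red crank grip: an upright round handle 17 to 19 mm thick and 38 mm tall (z 109 to 147 mm) that stands on the wheel 45 mm from its axis and spins freely on its own pin, so it can be held without turning the hand while the wheel goes round. The point lies on the grip's axis, 23 mm above its foot; its axes turn with the grip.
- ram: steel ram capped by the domed head, rises with the wheel; origin inside the ram, 39 mm below the top of the dome
- dome_top (a point): highest point (the middle) of the domed head: a smooth steel hemisphere of radius 50 mm on a straight skirt, 100 mm across; the wooden block laid on it settles about 2 degrees off level for each mm that its middle is off the top. About 133 to 135 mm above the work surface when the jack is wound up; the crank grip stays 100 mm or more from this point.
- wood_block: rectangular brown wooden packing block 35 x 100 x 40 mm (own x, y, z), of even density, 0.05 to 0.12 kg; origin at the centre of its 35 x 100 underside, z up, long side along its own y
- white_roll: white roll section with a brown core, standing upright, 54 mm across, 60 mm tall, loose; origin at the centre of its underside; a bystander
- jar_pins: white jar with a red lid, 58 mm across, 72 mm tall, loose; origin at the centre of its underside; a bystander
Things that resemble listed ones, but are neither listed nor needed, are in the scene too. Leave any pink or turquoise look-alike of the wood_block alone.

How it is judged:
By the outcome, as a careful person would: the job done as asked, in the order asked, and still so for the second after the job is handed in, with the robot touching nothing.
It also fails if it takes over 72 s, if anything falls off the work surface, if the arm or the gripper's body presses on something with over 40 N, if the wrist force passes 120 N, or if a joint passes its speed limit or range.

ROBOT

A 6-joint arm with a two-finger parallel gripper is mounted at the origin on a cart in front of the work surface, level with it; the furniture and walls round the work are solid. World frame = base frame: x ahead of the robot, y to its left, z up, the work surface at z = 0. Lengths are in mm, angles in degrees, forces in N, time in s.
With the tool pointing down it reaches from about 300 to 850 mm from the base axis. Payload 4.2 kg.
Tool frame: the origin (TCP) lies midway between the tips of the shut fingers; the grasp point (between the pads) lies 19 mm behind it; z points along the fingers, y is the line along which they close (so a half turn about z gives the same grasp; the last joint's range is limited). The gripper opens to 91 mm and grips with 3 to 60 N. Pads are 32 mm wide; open, the fingers measure 118 mm over their backs; the gripper's body (76 mm by 178 mm) begins 60 mm behind the grasp point.
Start: joints at [-64.744, 18.312, 89.639, -0, 72.044, -1.146], TCP at [255.688, -515.041, 213.976] pointing down, gripper open.
Joint ranges: [-177.97, 177.97], [-48.28, 115.42], [12.27, 149.76], [-77.06, 257.06], [2.81, 150.46], [-146.56, 146.56]. Speed limits (degrees/s): [147.25, 147.25, 180, 180, 180, 180].

INTERFACE

Orientations are given as [roll, pitch, yaw] about the fixed x, y, z axes, in that order (R = Rz(yaw) Ry(pitch) Rx(roll)).
In Python, from workcell import env gives the robot as it stands.
- The arm moves only by the shell command python3 -m jog 'ROWS' [FORCE]. ROWS is a JSON object of lists of equal length, an entry for each row: "jaw": the finger opening in mm, from 0 to 91.2; "slide": the shift along the tool's x, y, z in units of 30 mm (1.0 is 30 mm), a list of three; "spin": the turn about the tool's z in units of 8 degrees (1.0 is 8 degrees). In form: {"jaw": [jaw, ...], "slide": [[dx, dy, dz], ...], "spin": [spin, ...]}. A call has 1 to 10 rows; each row shifts and turns the commanded pose from where the row before left it, along the tool's axes as they then stand; what a row does not reach is not made up. A row lasts 1/10 s, in which the tool goes at most 50 mm and 8.59 degrees, less where a joint would pass 70% of its speed; a pose out of reach is approached as far as the arm can. A call is refused whole if a number of a shift passes 1 or a number of a turn 1, either way. A call with a gripper value outside its range is refused whole. The fingers move at their own pace and stop on an object; FORCE is the grip in N (left out, the last holds). Time passes only in rows, so rows that do not move let the fingers close. It gives the time, the measured TCP pose, the force, the opening and the grip force at its end, in the units of the state.
- env.state(): the state, without advancing time (a new reading comes with each control period).
- env.grab_frame(name): name is "scene" or "top"; returns the picture (480x640x3 uint8, red, green, blue); there is no depth.
- env.camera_model(name): a dict with "fx", "fy", "cx", "cy" (pixels), "camera_from_world" (4x4, takes a point from world to camera coordinates). Camera axes: x right, y up, looking along -z (the intrinsics and any distortion apply to the point x, -y, -z); pixel columns grow to the right and rows downward; lengths in mm; the calibration is good to about 2 mm. A picture is of the moment at which its call begins. camera_model takes no time and is no camera call.
- env.job_done(): hands the job in; it is judged then, once.
The state is a dict: "time_s": time; "qpos": joint angles; "qvel": joint speeds; "effort": joint torques, N m; "ee_pos": TCP position; "ee_rot": TCP orientation; "force": force on the tool from outside, world axes, zero at the start; "torque": the same for the moment, N m; "gripper_width": finger opening in mm; "gripper_force": force on a finger pad.
Only numpy, scipy, OpenCV 4.12 (cv2) and the standard library are available. Lean on these libraries where they do the work, as an engineer would, in place of code of your own. Each camera call takes 0.05 s, during which the arm holds its last target. There are 200 camera calls.

## Working session

There is one attempt and no reset: what is moved stays moved. The work goes in short steps, Python scripts to look and compute and a shell command to move; the robot and the scene stay as the last step left them, time stands still between calls to the robot, and variables do not carry over. Pictures are saved under pics/ and viewed, at most 10 in all, crops included, and the job is handed in when it is done.

```bash
ls; mkdir -p pics
cat > h.py <<'E'
import numpy as np, cv2
from workcell import env
def snap(n,f):
    im=env.grab_frame(n); cv2.imwrite(f'pics/{f}.png',im[:,:,::-1]); return im
def ray(n,u,v):
    m=env.camera_model(n); T=np.array(m['camera_from_world']); 
    d=np.array([(u-m['cx'])/m['fx'],-(v-m['cy'])/m['fy'],-1.])
    R=T[:3,:3]; return -R.T@T[:3,3], R.T@d
def onz(n,u,v,z):
    o,d=ray(n,u,v); return o+d*(z-o[2])/d[2]
def proj(n,p):
    m=env.camera_model(n); q=np.array(m['camera_from_world'])@np.r_[p,1]
    return m['cx']+m['fx']*q[0]/-q[2], m['cy']-m['fy']*q[1]/-q[2]
def tri(a,b):
    (o1,d1),(o2,d2)=a,b; t=np.linalg.lstsq(np.c_[d1,-d2],o2-o1,rcond=None)[0]
    p,q=o1+d1*t[0],o2+d2*t[1]; return (p+q)/2,np.linalg.norm(p-q)
E
python3 - <<'E'
from h import *
for n in('scene','top'):
    snap(n,n+'0'); m=env.camera_model(n); print(n,m); 
print(env.state())
E
```

```text
pics
scene {'fx': 606.9375081135913, 'fy': 606.9375081135913, 'cx': 327.7194681926028, 'cy': 243.16187163915885, 'camera_from_world': array([[-4.93963632e-01, -8.69434183e-01, -9.17232373e-03,
         1.51984476e+02],
       [ 5.57490495e-01, -3.24794896e-01,  7.64010880e-01,
        -4.01025536e+02],
       [-6.67236299e-01,  3.72280106e-01,  6.45138159e-01,
        -1.11235181e+03],
       [ 0.00000000e+00,  0.00000000e+00,  0.00000000e+00,
         1.00000000e+00]])}
top {'fx': 621.894957801578, 'fy': 621.894957801578, 'cx': 323.34177591326267, 'cy': 227.63442561251384, 'camera_from_world': array([[ 9.64109632e-03, -9.99881003e-01,  1.20427885e-02,
        -1.27777703e+02],
       [ 9.97240937e-01,  1.05007264e-02,  7.34863785e-02,
        -4.84907915e+02],
       [-7.36040919e-02,  1.13010725e-02,  9.97223507e-01,
        -1.59748802e+03],
       [ 0.00000000e+00,  0.00000000e+00,  0.00000000e+00,
         1.00000000e+00]])}
{'time_s': 0.1, 'qpos': array([-6.47444651e+01,  1.83461332e+01,  8.96988436e+01,  4.07485935e-04,
        7.20434259e+01, -1.14494372e+00]), 'qvel': array([ 0.09136386, -0.05474361, -0.08127218, -0.03771703, -0.0177921 ,
        0.09988433]), 'effort': array([ 1.15751382e-04, -4.13331234e+01, -2.32510543e+01,  7.28664198e-02,
        4.21503803e-02, -5.92664742e-05]), 'ee_pos': array([ 255.49048141, -514.62260824,  213.22672487]), 'ee_rot': array([-1.79911623e+02, -2.15380105e-03,  2.64003510e+01]), 'force': array([-0.15721363,  0.16210821, -0.47743528]), 'torque': array([ 0.00651874, -0.03367406,  0.01858349]), 'gripper_force': 0.0, 'gripper_width': 91.17296416329197}
```

View pics/scene0.png

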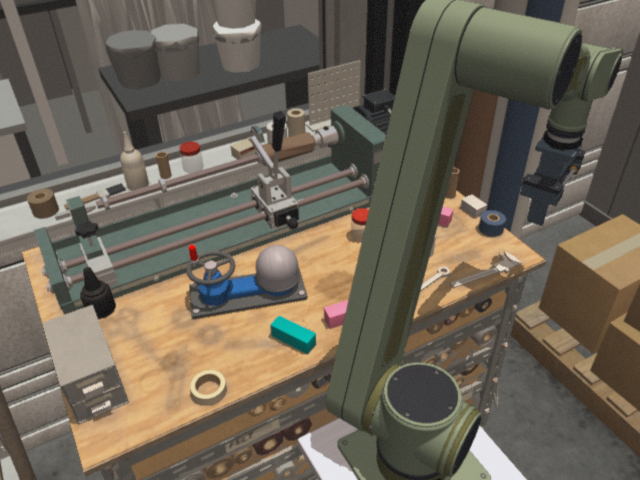

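View pics/top0.png

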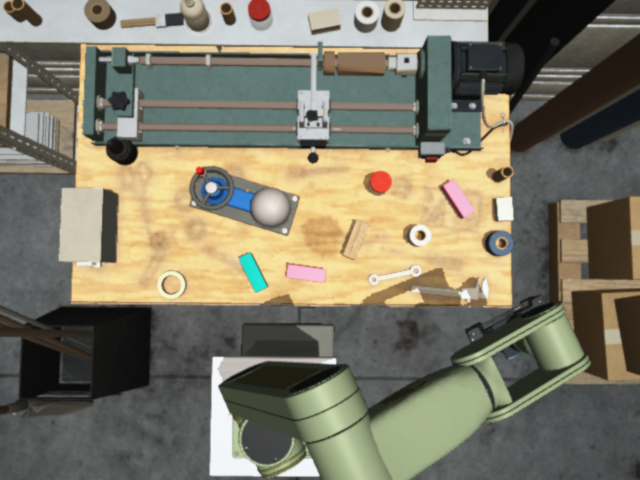

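Top view: the wheel is at (212,187), the red grip at (200,171) and the dome at (270,208). Candidates for the block are brown (355,239), turquoise (253,272), pink (306,272), pink (458,198) and a wood piece on the back shelf (324,20). I choose the brown one at (355,239). In the scene view the arm hides it; there the grip is at (193,253) and the dome at (277,270).

Run:
```python
from h import *
T=cv2.imread('pics/top0.png');S=cv2.imread('pics/scene0.png')
def comp(im,lo,hi,box):
    x0,y0,x1,y1=box; h=cv2.cvtColor(im[y0:y1,x0:x1],cv2.COLOR_BGR2HSV)
    m=cv2.inRange(h,lo,hi)
    if lo[0]==0 and hi[0]<15: m|=cv2.inRange(h,(172,lo[1],lo[2]),(180,255,255))
    c=max(cv2.findContours(m,cv2.RETR_EXTERNAL,cv2.CHAIN_APPROX_NONE)[0],key=cv2.contourArea)
    return c+np.array([x0,y0]),cv2.contourArea(c)
g,a=comp(T,(0,150,80),(8,255,255),(185,155,230,200));print('grip top',cv2.minAreaRect(g),a)
g2,a=comp(S,(0,150,80),(8,255,255),(180,235,215,275));print('grip sc',cv2.boundingRect(g2),cv2.minAreaRect(g2),a)
d,a=comp(T,(0,0,90),(180,60,255),(240,180,292,235));print('dome top',cv2.minEnclosingCircle(d),a, cv2.fitEllipse(d))
d,a=comp(S,(0,0,70),(180,60,255),(250,240,305,300));print('dome sc',cv2.boundingRect(d),a)
# brown block in top
r=T[205:270,330:390]; cv2.imwrite('pics/crop.png',np.hstack([cv2.resize(r,None,fx=6,fy=6,interpolation=cv2.INTER_CUBIC)[:390],cv2.resize(T[160:225,190:250],None,fx=6,fy=6,interpolation=cv2.INTER_CUBIC)[:390]]))
```

```text
grip top ((199.5, 170.5), (7.0, 7.0), 90.0) 38.5
grip sc (188, 244, 10, 17) ((192.6769256591797, 251.81539916992188), (15.962453842163086, 7.016463279724121), 74.74488067626953) 80.5
dome top ((263.5, 207.0), 35.79465103149414) 1780.5 ((266.7711486816406, 207.02122497558594), (43.1990966796875, 62.873897552490234), 122.55683898925781)
dome sc (250, 245, 55, 55) 1742.0
```

View pics/crop.png

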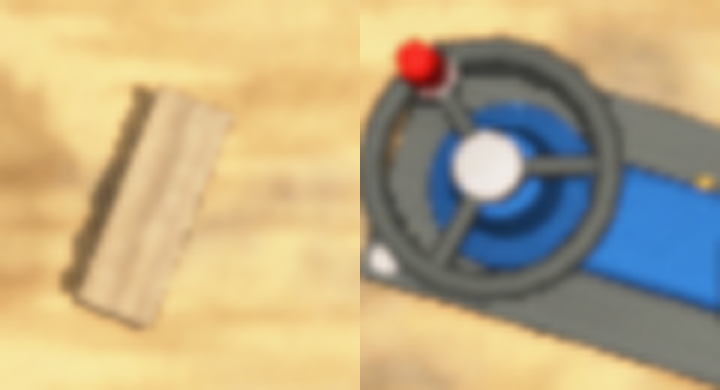

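Run:
```python
from h import *
T=cv2.imread('pics/top0.png');S=cv2.imread('pics/scene0.png')
def hough(im,box,r0,r1,k=6):
    x0,y0,x1,y1=box; g=cv2.cvtColor(im[y0:y1,x0:x1],cv2.COLOR_BGR2GRAY); g=cv2.resize(g,None,fx=k,fy=k,interpolation=cv2.INTER_CUBIC)
    c=cv2.HoughCircles(g,cv2.HOUGH_GRADIENT_ALT,1.5,20,param1=120,param2=0.5,minRadius=r0*k,maxRadius=r1*k)
    return None if c is None else [((a+.5)/k-.5+x0,(b+.5)/k-.5+y0,r/k) for a,b,r in c[0,:3]]
dt=hough(T,(240,180,300,240),15,27);print('dome top',dt)
ds=hough(S,(245,235,310,305),17,30);print('dome sc',ds)
wt=hough(T,(180,155,245,220),17,26);print('wheel top',wt)
for z in(0,12):print('bl',z,onz('top',355,239,z))
g,gr=tri(ray('top',199.7,170.5),ray('scene',193,245.5));print('grip top pt',g,gr)
if dt and ds:
    # sphere centre (r 50) seen by both
    print('dome centre',tri(ray('top',*dt[0][:2]),ray('scene',*ds[0][:2])))
print('dome at z85',onz('top',*(dt[0][:2] if dt else (270,208)),85))
print('wheel at z106',onz('top',*(wt[0][:2] if wt else (212.1,188.2)),100), 'hub',onz('top',211.3,187.5,106))
print('grip z147',onz('top',199.7,170.5,145))
h=cv2.cvtColor(T,cv2.COLOR_BGR2HSV)
for p in[(355,239),(349,250),(362,228),(375,240),(340,225),(347,232)]:print(p,h[p[1],p[0]])
```

```text
dome top None
dome sc None
wheel top None
bl 0 [ 458.4871012  -206.54051275    0.        ]
bl 12 [ 457.81529121 -205.7902615    12.        ]
grip top pt [610.41246037 175.34434699 147.40702673] 3.200554111248413
dome at z85 [528.98590342  11.42666567  85.        ]
wheel at z106 [575.07414182 154.16263077 100.        ] hub [575.97426019 155.15455122 106.        ]
grip z147 [611.50815853 177.2912273  145.        ]
(355, 239) [ 17  96 213]
(349, 250) [ 18  95 221]
(362, 228) [ 19  82 231]
(375, 240) [ 18 106 227]
(340, 225) [ 22 103 242]
(347, 232) [ 18 114 211]
```

Crop: a plain brown block on the left (top face corners near (356,220), (369,225), (355,260), (343,254)), and the wheel with its white hub and red grip on the right. Now I start moving toward the grip and measure the dome and block from the picture in the same step.

```bash
python3 -m jog '{"jaw":[45,45,45,45,45,45,45,45,45,45],"slide":[[0,0,0],[0,0,0],[0,0,0],[0,0,0],[0.5,-1,0],[0.5,-1,0],[0.5,-1,0],[0.5,-1,0],[0.5,-1,0],[0.5,-1,0]],"spin":[1,1,1,0.3,0,0,0,0,0,0]}' 20
python3 - <<'E'
from h import *
T=cv2.imread('pics/top0.png');S=cv2.imread('pics/scene0.png')
a=cv2.resize(T[180:240,240:305],None,fx=6,fy=6,interpolation=cv2.INTER_CUBIC)
b=cv2.resize(S[235:305,245:310],None,fx=6,fy=6,interpolation=cv2.INTER_CUBIC)
cv2.imwrite('pics/dome.png',np.hstack([a,b[:360]]))
E
```

```text
time_s: 1.1
ee_pos: [345.9, -333.6, 213.6]
ee_rot: [-180.0, 0.0, -0.0]
force: [0.8, -0.1, 0.1]
gripper_width: 44.9
gripper_force: 0.0
```

View pics/dome.png

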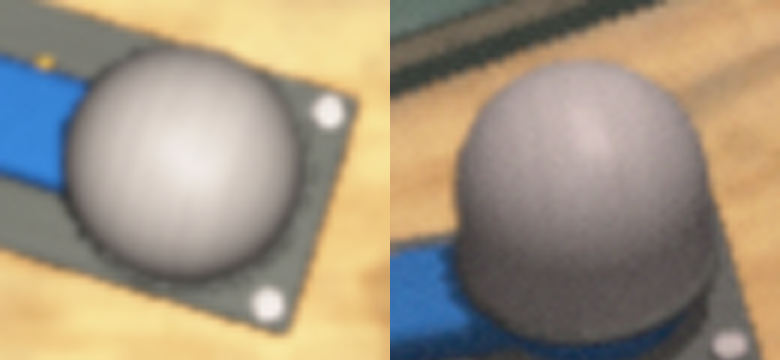

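The dome crop shows the circle centred near (269.8,206.7) in top, and near (277,265.8) in scene. I fit it by colour next.

```bash
python3 - <<'E'
from h import *
T=cv2.imread('pics/top0.png');S=cv2.imread('pics/scene0.png')
def dome(im,box,k=6):
    x0,y0,x1,y1=box; c=cv2.resize(im[y0:y1,x0:x1],None,fx=k,fy=k,interpolation=cv2.INTER_CUBIC)
    b,g,r=[c[:,:,i].astype(int) for i in range(3)]; hs=cv2.cvtColor(c,cv2.COLOR_BGR2HSV)
    m=((r-g>=3)&(r-b<40)&(b-g>-14)).astype(np.uint8)*255
    m=cv2.morphologyEx(m,cv2.MORPH_OPEN,np.ones((15,15)))
    c=max(cv2.findContours(m,cv2.RETR_EXTERNAL,cv2.CHAIN_APPROX_NONE)[0],key=cv2.contourArea)
    h=cv2.convexHull(c)[:,0]
    return (h+.5)/k-.5+np.array([x0,y0])
def circ(p):
    A=np.c_[2*p,np.ones(len(p))]; s=np.linalg.lstsq(A,(p**2).sum(1),rcond=None)[0]; r=np.sqrt(s[2]+s[0]**2+s[1]**2)
    return s[0],s[1],r,np.abs(np.hypot(*(p-s[:2]).T)-r).max()
t=dome(T,(240,180,305,240));ct=circ(t);print(ct)
s=dome(S,(245,235,310,305));s=s[s[:,1]<262];cs=circ(s);print(cs,s.min(0),s.max(0))
print('sphere centre',tri(ray('top',*ct[:2]),ray('scene',*cs[:2])),tri(ray('top',269.8,206.7),ray('scene',277.1,265.8)))
for z in(70,75):print(onz('top',*ct[:2],z),onz('top',269.8,206.7,z),onz('scene',*cs[:2],z))
# jack foot bolts: right end (crop) white bolts at z~14
b=[((u+.5)/6-.5+240,(v+.5)/6-.5+180) for u,v in[(328,112),(267,304)]];P=[onz('top',*q,14) for q in b];print('bolts',P,np.degrees(np.arctan2(*(P[0]-P[1])[[1,0]])))
E
python3 -m jog '{"jaw":[45,45,45,45,45,45,45,45,45,45],"slide":[[0.5,-1,0],[0.5,-1,0],[0.5,-1,0],[0.5,-1,0],[0.5,-1,0],[0.5,-1,0],[0.5,-1,0],[0.5,-1,0],[0.5,-1,0],[0.5,-1,0]],"spin":[0,0,0,0,0,0,0,0,0,0]}'
```

```text
(np.float64(270.45929163294585), np.float64(206.8489898547681), np.float64(19.79066615587275), np.float64(0.9803169536301723))
(np.float64(276.63417731040175), np.float64(265.63480420389857), np.float64(20.825647720003815), np.float64(0.19310089293916377)) [256.25       245.08333333] [296.91666667 261.58333333]
sphere centre (array([532.63956328,  10.15628112,  71.96753438]), np.float64(2.592838977993099)) (array([532.31800735,  10.61544771,  72.04273367]), np.float64(5.321746934675333))
[533.4830246   11.44362809  70.        ] [533.84215352  13.10898192  70.        ] [533.88131894   8.25070851  70.        ]
[532.95020823  11.07169176  75.        ] [533.30818627  12.73170868  75.        ] [528.76598759  10.38460069  75.        ]
bolts [array([562.71932567, -46.15125213,  14.        ]), array([478.60881303, -20.79510955,  14.        ])] -16.776075212028836
time_s: 2.1
ee_pos: [495.8, -33.7, 213.6]
ee_rot: [180.0, 0.0, 0.0]
force: [1.5, -0.1, 0.9]
gripper_width: 45.3
gripper_force: 0.0
```

```bash
python3 -m jog '{"jaw":[45,45,45,45,45,45,45,45,45],"slide":[[0.55,-1,0],[0.55,-1,0],[0.55,-1,0],[0.55,-1,0],[0.55,-1,0],[0.55,-1,0],[0.55,-1,0],[0,0,0],[0,0,0.9]],"spin":[0,0,0,0,0,0,0,0,0]}'
python3 - <<'E'
from h import *
a=snap('top','t1');b=snap('scene','s1')
f=lambda im,x,y:cv2.resize(im[y:y+70,x:x+70,::-1],None,fx=5,fy=5,interpolation=cv2.INTER_CUBIC)
cv2.imwrite('pics/c1.png',np.hstack([f(a,175,140),f(b,160,210)]))
E
```

```text
time_s: 3.0
ee_pos: [613.4, 176.2, 189.4]
ee_rot: [-179.9, -0.4, 0.1]
force: [0.1, 0.1, 0.7]
gripper_width: 44.9
gripper_force: 0.0
```

View pics/s1.png

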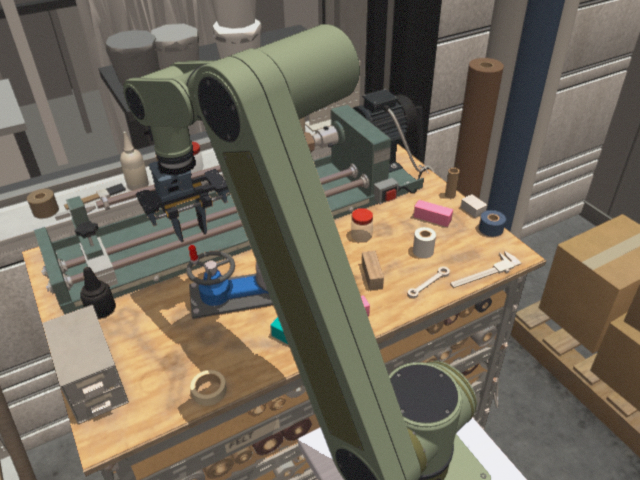

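The scene now shows the block at (373,270) and the open fingertips ((183,238) and (203,233)) straddling the red grip at (193,252). I go down and close.

```bash
python3 -m jog '{"jaw":[45,45,45,45,10,10,10,10,10],"slide":[[0,0,0.85],[0,0,0.85],[0,0,0.7],[0,0,0.1],[0,0,0],[0,0,0],[0,0,0],[0,0,0],[0,0,0]],"spin":[0,0,0,0,0,0,0,0,0]}' 25
```

```text
time_s: 4.0
ee_pos: [612.3, 176.1, 113.5]
ee_rot: [-179.9, -0.2, -0.0]
force: [1.1, 3.9, 4.5]
gripper_width: 17.6
gripper_force: 25.1
```

Run:
```python
from h import *
T=cv2.imread('pics/top0.png');S=cv2.imread('pics/s1.png')
# block long-edge end corners: crops
a=cv2.resize(T[210:270,325:390],None,fx=6,fy=6,interpolation=cv2.INTER_CUBIC)
b=cv2.resize(S[240:300,345:410],None,fx=6,fy=6,interpolation=cv2.INTER_CUBIC)
cv2.imwrite('pics/blk.png',np.hstack([a,b]))
```

```text
(no output)
```

View pics/blk.png

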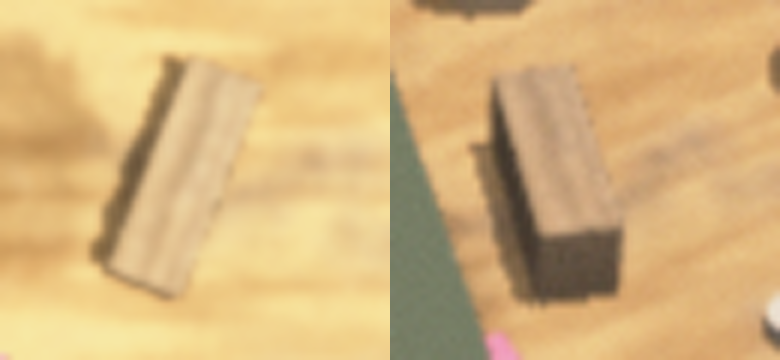

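Run:
```python
from h import *
tc=[(187,58),(262,90),(180,298),(108,266)];sc=[(105,80),(182,66),(232,225),(150,238)]
P=[]
for t,s in zip(tc,sc):
    p,e=tri(ray('top',(t[0]+.5)/6-.5+325,(t[1]+.5)/6-.5+210),ray('scene',(s[0]+.5)/6-.5+345,(s[1]+.5)/6-.5+240));P.append(p);print(p.round(1),round(e,1))
P=np.array(P);print('c',P.mean(0));l=P[0]+P[1]-P[2]-P[3];w=P[1]+P[2]-P[0]-P[3]
print(np.hypot(*l[:2])/2,np.hypot(*w[:2])/2,np.degrees(np.arctan2(l[1],l[0])),np.degrees(np.arctan2(w[1],w[0])))
Q=np.array([onz('top',(t[0]+.5)/6-.5+325,(t[1]+.5)/6-.5+210,40) for t in tc]);print(Q.mean(0))
def rows(th,st,n,r=44.5):
    a=np.radians(th-st*np.arange(n+1)); p=r*np.c_[np.cos(a),-np.sin(a)]/30; print(np.diff(p,axis=0).round(2).tolist())
rows(31.6,15,24)
```

```text
[ 506.  -208.1   35.6] 5.1
[ 493.  -238.9   39.5] 2.4
[ 403.8 -204.4   38.6] 2.4
[ 416.9 -174.1   35.2] 3.4
c [ 454.93914112 -206.37539862   37.24198502]
95.54327963267518 33.22304666080231 -21.007287840304002 -113.2143499059379
[ 455.71277521 -204.8251241    40.        ]
[[0.16, 0.35], [0.06, 0.38], [-0.04, 0.39], [-0.14, 0.36], [-0.23, 0.31], [-0.3, 0.24], [-0.35, 0.16], [-0.38, 0.06], [-0.39, -0.04], [-0.36, -0.14], [-0.31, -0.23], [-0.24, -0.3], [-0.16, -0.35], [-0.06, -0.38], [0.04, -0.39], [0.14, -0.36], [0.23, -0.31], [0.3, -0.24], [0.35, -0.16], [0.38, -0.06], [0.39, 0.04], [0.36, 0.14], [0.31, 0.23], [0.24, 0.3]]
```

```bash
python3 -m jog '{"jaw":[10,10,10,10],"slide":[[0.16,0.35,0],[0.06,0.38,0],[-0.04,0.39,0],[-0.14,0.36,0]],"spin":[0,0,0,0]}'
```

```text
time_s: 4.4
ee_pos: [612.0, 131.4, 113.5]
ee_rot: [-179.9, 0.0, -0.0]
force: [-5.1, 7.0, 9.6]
gripper_width: 17.7
gripper_force: 25.1
```

```bash
python3 -m jog '{"jaw":[10,10,10,10],"slide":[[-0.23,0.31,0],[-0.3,0.24,0],[-0.35,0.16,0],[-0.38,0.06,0]],"spin":[0,0,0,0]}'
```

```text
time_s: 4.8
ee_pos: [576.1, 109.1, 113.5]
ee_rot: [-179.8, -0.3, -0.1]
force: [2.8, 8.8, 4.5]
gripper_width: 17.8
gripper_force: 25.0
```

```bash
cat >> h.py <<'E'
def rows(th,st,n,r=45):
    a=np.radians(th-st*np.arange(n+1)); p=r*np.c_[np.cos(a),-np.sin(a)]/30; print(np.diff(p,axis=0).round(2).tolist())
E
python3 -c "
from h import *
rows(-86.3,15,15)"
```

```text
[[-0.39, -0.03], [-0.37, -0.13], [-0.33, -0.22], [-0.26, -0.29], [-0.17, -0.35], [-0.08, -0.38], [0.03, -0.39], [0.13, -0.37], [0.22, -0.33], [0.29, -0.26], [0.35, -0.17], [0.38, -0.08], [0.39, 0.03], [0.37, 0.13], [0.33, 0.22]]
```

```bash
python3 -m jog '{"jaw":[10,10,10,10,10,10,10,10],"slide":[[-0.39,-0.03,0],[-0.37,-0.13,0],[-0.33,-0.22,0],[-0.26,-0.29,0],[-0.17,-0.35,0],[-0.08,-0.38,0],[0.03,-0.39,0],[0.13,-0.37,0]],"spin":[0,0,0,0,0,0,0,0]}'
```

```text
time_s: 5.6
ee_pos: [531.5, 171.5, 113.4]
ee_rot: [179.8, -0.1, 0.1]
force: [0.7, -4.4, 9.9]
gripper_width: 17.4
gripper_force: 25.1
```

```bash
python3 -m jog '{"jaw":[10,10,10,10,10,10,10],"slide":[[0.22,-0.33,0],[0.29,-0.26,0],[0.35,-0.17,0],[0.38,-0.08,0],[0.39,0.03,0],[0.37,0.13,0],[0,0,0]],"spin":[0,0,0,0,0,0,0]}'
```

```text
time_s: 6.3
ee_pos: [593.7, 194.1, 113.5]
ee_rot: [-179.8, -0.3, -0.0]
force: [3.7, 4.1, 6.2]
gripper_width: 17.2
gripper_force: 25.1
```

```bash
python3 -c "
from h import *
rows(63,11,3);rows(30,6,46)"
```

```text
[[0.24, 0.15], [0.21, 0.2], [0.17, 0.23]]
[[0.07, 0.14], [0.06, 0.15], [0.04, 0.15], [0.02, 0.16], [0.01, 0.16], [-0.01, 0.16], [-0.02, 0.16], [-0.04, 0.15], [-0.06, 0.15], [-0.07, 0.14], [-0.09, 0.13], [-0.1, 0.12], [-0.11, 0.11], [-0.12, 0.1], [-0.13, 0.09], [-0.14, 0.07], [-0.15, 0.06], [-0.15, 0.04], [-0.16, 0.02], [-0.16, 0.01], [-0.16, -0.01], [-0.16, -0.02], [-0.15, -0.04], [-0.15, -0.06], [-0.14, -0.07], [-0.13, -0.09], [-0.12, -0.1], [-0.11, -0.11], [-0.1, -0.12], [-0.09, -0.13], [-0.07, -0.14], [-0.06, -0.15], [-0.04, -0.15], [-0.02, -0.16], [-0.01, -0.16], [0.01, -0.16], [0.02, -0.16], [0.04, -0.15], [0.06, -0.15], [0.07, -0.14], [0.09, -0.13], [0.1, -0.12], [0.11, -0.11], [0.12, -0.1], [0.13, -0.09], [0.14, -0.07]]
```

```bash
python3 -m jog '{"jaw":[10,10,10,10],"slide":[[0.24,0.15,0],[0.21,0.2,0],[0.17,0.23,0],[0,0,0]],"spin":[0,0,0,0]}' 12;  python3 -m jog '{"jaw":[10,10,10],"slide":[[0.07,0.14,0],[0.06,0.15,0],[0.04,0.15,0]],"spin":[0,0,0]}'
```

```text
time_s: 6.7
ee_pos: [612.3, 175.9, 113.5]
ee_rot: [-179.9, -0.3, -0.0]
force: [3.8, 3.0, 6.7]
gripper_width: 18.0
gripper_force: 12.1
time_s: 7.0
ee_pos: [617.0, 163.5, 113.5]
ee_rot: [-179.9, -0.3, 0.0]
force: [3.8, 3.5, 6.0]
gripper_width: 18.1
gripper_force: 12.1
```

```bash
python3 -m jog '{"jaw":[10,10,10],"slide":[[0.02,0.16,0],[0.01,0.16,0],[-0.01,0.16,0]],"spin":[0,0,0]}'
```

```text
time_s: 7.3
ee_pos: [617.7, 148.6, 113.5]
ee_rot: [-179.9, -0.3, 0.0]
force: [2.8, 2.9, 6.8]
gripper_width: 17.6
gripper_force: 12.1
```

```bash
python3 -m jog '{"jaw":[10,10,10],"slide":[[-0.02,0.16,0],[-0.04,0.15,0],[-0.06,0.15,0]],"spin":[0,0,0]}'
```

```text
time_s: 7.6
ee_pos: [613.5, 134.5, 113.5]
ee_rot: [-179.9, -0.2, 0.0]
force: [1.8, 2.8, 6.5]
gripper_width: 17.5
gripper_force: 12.1
```

```bash
python3 -m jog '{"jaw":[10,10,10],"slide":[[-0.07,0.14,0],[-0.09,0.13,0],[-0.1,0.12,0]],"spin":[0,0,0]}'
```

```text
time_s: 7.9
ee_pos: [605.4, 122.8, 113.5]
ee_rot: [-179.9, -0.2, 0.0]
force: [1.5, 2.1, 6.9]
gripper_width: 18.0
gripper_force: 12.1
```

```bash
python3 -m jog '{"jaw":[10,10,10],"slide":[[-0.11,0.11,0],[-0.12,0.1,0],[-0.13,0.09,0]],"spin":[0,0,0]}'
```

```text
time_s: 8.2
ee_pos: [594.2, 114.4, 113.5]
ee_rot: [-179.9, -0.2, -0.0]
force: [1.0, 4.0, 7.4]
gripper_width: 18.0
gripper_force: 12.1
```

```bash
python3 -m jog '{"jaw":[10,10,10],"slide":[[-0.14,0.07,0],[-0.15,0.06,0],[-0.15,0.04,0]],"spin":[0,0,0]}'
```

```text
time_s: 8.5
ee_pos: [581.3, 109.8, 113.5]
ee_rot: [-179.8, -0.2, -0.0]
force: [3.2, 5.5, 7.1]
gripper_width: 17.8
gripper_force: 12.1
```

```bash
python3 -m jog '{"jaw":[10,10,10],"slide":[[-0.16,0.02,0],[-0.16,0.01,0],[-0.16,-0.01,0]],"spin":[0,0,0]}'
```

```text
time_s: 8.8
ee_pos: [567.6, 109.3, 113.5]
ee_rot: [-179.8, -0.3, -0.0]
force: [3.1, 6.0, 4.7]
gripper_width: 17.9
gripper_force: 12.1
```

```bash
python3 -m jog '{"jaw":[10,10,10],"slide":[[-0.16,-0.02,0],[-0.15,-0.04,0],[-0.15,-0.06,0]],"spin":[0,0,0]}'
```

```text
time_s: 9.1
ee_pos: [554.7, 112.9, 113.5]
ee_rot: [-179.8, -0.4, -0.0]
force: [5.9, 5.5, 3.5]
gripper_width: 18.0
gripper_force: 12.1
```

```bash
python3 -m jog '{"jaw":[10,10,10],"slide":[[-0.14,-0.07,0],[-0.13,-0.09,0],[-0.12,-0.1,0]],"spin":[0,0,0]}'
```

```text
time_s: 9.4
ee_pos: [543.5, 120.1, 113.5]
ee_rot: [-179.9, -0.4, 0.0]
force: [5.8, 1.9, 3.3]
gripper_width: 17.5
gripper_force: 12.1
```

```bash
python3 -m jog '{"jaw":[10,10,10],"slide":[[-0.11,-0.11,0],[-0.1,-0.12,0],[-0.09,-0.13,0]],"spin":[0,0,0]}'
```

```text
time_s: 9.7
ee_pos: [534.7, 130.3, 113.5]
ee_rot: [-180.0, -0.5, 0.0]
force: [6.5, 0.5, 3.8]
gripper_width: 17.6
gripper_force: 12.1
```

```bash
python3 -m jog '{"jaw":[10,10,10],"slide":[[-0.07,-0.14,0],[-0.06,-0.15,0],[-0.04,-0.15,0]],"spin":[0,0,0]}'
```

```text
time_s: 10.0
ee_pos: [529.4, 142.8, 113.5]
ee_rot: [180.0, -0.4, 0.1]
force: [5.6, -1.0, 4.5]
gripper_width: 17.6
gripper_force: 12.1
```

```bash
python3 -m jog '{"jaw":[10,10,10],"slide":[[-0.02,-0.16,0],[-0.01,-0.16,0],[0.01,-0.16,0]],"spin":[0,0,0]}'
```

```text
time_s: 10.3
ee_pos: [528.0, 156.6, 113.5]
ee_rot: [179.9, -0.3, 0.1]
force: [4.4, -3.3, 6.0]
gripper_width: 17.4
gripper_force: 12.1
```

```bash
python3 -m jog '{"jaw":[10,10,10],"slide":[[0.02,-0.16,0],[0.04,-0.15,0],[0.06,-0.15,0]],"spin":[0,0,0]}'
```

```text
time_s: 10.6
ee_pos: [529.8, 167.3, 113.2]
ee_rot: [179.5, -0.1, 0.2]
force: [0.4, -19.3, 12.7]
gripper_width: 17.9
gripper_force: 12.2
```

```bash
python3 -m jog '{"jaw":[10,10,10],"slide":[[0.03,-0.07,0],[0,0,0],[0,0,0]],"spin":[0,0,0]}'
```

```text
time_s: 10.9
ee_pos: [529.8, 167.2, 113.2]
ee_rot: [179.3, 0.1, 0.2]
force: [-0.1, -17.0, 12.1]
gripper_width: 18.4
gripper_force: 12.2
```

```bash
python3 -c "
from h import *
rows(153,-10,10)"
```

```text
[[-0.1, 0.24], [-0.05, 0.26], [-0.01, 0.26], [0.04, 0.26], [0.08, 0.25], [0.12, 0.23], [0.16, 0.21], [0.19, 0.17], [0.22, 0.14], [0.24, 0.1]]
```

```bash
python3 -m jog '{"jaw":[10,10,10,10,10,10,10,10,10,10],"slide":[[-0.1,0.24,0],[-0.05,0.26,0],[-0.01,0.26,0],[0.04,0.26,0],[0.08,0.25,0],[0.12,0.23,0],[0.16,0.21,0],[0.19,0.17,0],[0.22,0.14,0],[0,0,0]],"spin":[0,0,0,0,0,0,0,0,0,0]}' 15
```

```text
time_s: 11.9
ee_pos: [552.1, 114.1, 113.2]
ee_rot: [-179.8, -0.3, -0.1]
force: [3.3, 4.1, 5.0]
gripper_width: 17.6
gripper_force: 15.1
```

```bash
python3 -m jog '{"jaw":[10,10,10,10],"slide":[[0.13,0.06,0],[0.13,0.05,0],[0,0,0],[0,0,0]],"spin":[0,0,0,0]}'
```

```text
time_s: 12.3
ee_pos: [558.6, 111.3, 113.2]
ee_rot: [-179.8, -0.2, -0.0]
force: [2.2, 5.9, 6.7]
gripper_width: 18.0
gripper_force: 15.1
```

```bash
python3 -m jog '{"jaw":[10,10,34,34,34,34,34,34],"slide":[[0.07,0.02,0],[0,0,0],[0,0,0],[0,0,0],[0,0,0],[0,0,-0.5],[0,0,-1],[0,0,-1]],"spin":[0,0,0,0,0,0,0,0]}'
```

```text
time_s: 13.1
ee_pos: [558.5, 108.1, 186.6]
ee_rot: [179.9, 0.2, -0.0]
force: [0.8, -0.1, 0.2]
gripper_width: 34.4
gripper_force: 0.0
```

```bash
python3 -m jog '{"jaw":[34,34,34,34,70,70,70,70,70,70],"slide":[[-0.34,1,0],[-0.34,1,0],[-0.34,1,0],[-0.34,1,0],[-0.34,1,0],[-0.35,1,0],[-0.35,1,0],[-0.35,1,0],[-0.35,1,0],[-0.35,1,0]],"spin":[0,0,0,0,0,0,0,0,0,0]}' 20; python3 -m jog '{"jaw":[70,70,70,70],"slide":[[0,0.45,0],[0,0,0],[0,0,0],[0,0,0]],"spin":[0.88,0.87,0.87,0]}'
python3 - <<'E'
from h import *
a=snap('top','t2');b=snap('scene','s2')
f=lambda im,x,y:cv2.resize(im[y:y+70,x:x+75,::-1],None,fx=5,fy=5,interpolation=cv2.INTER_CUBIC)
cv2.imwrite('pics/c2.png',np.hstack([f(a,235,175),f(b,240,235)]))
E
```

```text
time_s: 14.1
ee_pos: [454.7, -192.5, 186.5]
ee_rot: [-180.0, 0.1, -0.0]
force: [0.1, -0.3, -1.8]
gripper_width: 70.5
gripper_force: 0.0
time_s: 14.5
ee_pos: [455.3, -205.1, 186.4]
ee_rot: [180.0, 0.1, -21.0]
force: [-0.2, 0.2, -0.2]
gripper_width: 69.9
gripper_force: 0.0
```

View pics/s2.png

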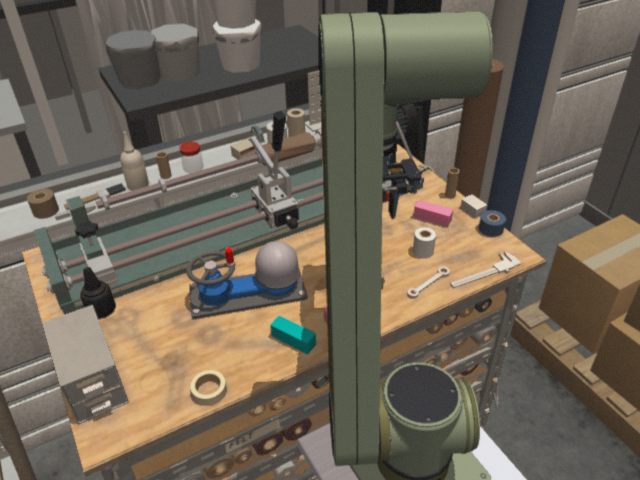

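The scene now shows the grip at (229,256), the dome at (278,264), and the arm above the block. I re-measure the dome and grasp the block.

```bash
cat >> h.py <<'E'
def dome(im,box,k=6):
    x0,y0,x1,y1=box; c=cv2.resize(im[y0:y1,x0:x1],None,fx=k,fy=k,interpolation=cv2.INTER_CUBIC)
    b,g,r=[c[:,:,i].astype(int) for i in range(3)]
    m=((r-g>=3)&(r-b<40)&(b-g>-14)).astype(np.uint8)*255
    m=cv2.morphologyEx(m,cv2.MORPH_OPEN,np.ones((15,15)))
    c=max(cv2.findContours(m,cv2.RETR_EXTERNAL,cv2.CHAIN_APPROX_NONE)[0],key=cv2.contourArea)
    return (cv2.convexHull(c)[:,0]+.5)/k-.5+np.array([x0,y0])
def circ(p):
    A=np.c_[2*p,np.ones(len(p))]; s=np.linalg.lstsq(A,(p**2).sum(1),rcond=None)[0]; r=np.sqrt(s[2]+s[0]**2+s[1]**2)
    return s[0],s[1],r,np.abs(np.hypot(*(p-s[:2]).T)-r).max()
E
python3 - <<'E'
from h import *
T=cv2.imread('pics/t2.png');S=cv2.imread('pics/s2.png')
ct=circ(dome(T,(240,180,305,240)));s=dome(S,(245,230,310,305));s=s[s[:,1]<258];cs=circ(s);print(ct,cs)
print('sphere centre',tri(ray('top',*ct[:2]),ray('scene',*cs[:2])),onz('top',*ct[:2],83),onz('scene',*cs[:2],83))
print('grip proj',proj('scene',(558.6,110.5,132)),proj('top',(558.6,110.5,145)))
print('axis proj',proj('top',(573.1,153.9,106)))
E
python3 -m jog '{"jaw":[70,70,70,70,70,70,70,25,25,25],"slide":[[0,0,1],[0,0,1],[0,0,1],[0,0,1],[0,0,1],[0,0,0.7],[0,0,0.17],[0,0,0],[0,0,0],[0,0,0]],"spin":[0,0,0,0,0,0,0,0,0,0]}'; python3 -m jog '{"jaw":[25,25,25],"slide":[[0,0,0],[0,0,0],[0,0,0]],"spin":[0,0,0]}'
```

```text
(np.float64(270.0514112342658), np.float64(206.44370786341779), np.float64(19.881714060988504), np.float64(0.9578546678513256)) (np.float64(276.02261042443934), np.float64(261.0170567979567), np.float64(20.579440376808815), np.float64(0.8818694485296774))
sphere centre (array([532.25460173,  10.43050539,  86.8294902 ]), np.float64(1.800406564724732)) [533.1043165   11.51083189  83.        ] [535.69704539   8.0330635   83.        ]
grip proj (np.float64(228.90187103846048), np.float64(254.1733126653865)) (np.float64(227.04992480642085), np.float64(192.65319195617556))
axis proj (np.float64(211.7834523989158), np.float64(188.663553898459))
time_s: 15.6
ee_pos: [457.0, -205.3, 12.1]
ee_rot: [180.0, -0.2, -20.9]
force: [0.1, -0.3, 0.5]
gripper_width: 49.1
gripper_force: 0.0
time_s: 15.9
ee_pos: [456.6, -205.2, 11.6]
ee_rot: [180.0, -0.1, -20.9]
force: [-0.8, -0.6, 5.2]
gripper_width: 34.8
gripper_force: 20.0
```

Run:
```python
from h import *
def red(f,box):
    im=cv2.imread(f);x0,y0,x1,y1=box;k=6
    c=cv2.resize(im[y0:y1,x0:x1],None,fx=k,fy=k,interpolation=cv2.INTER_CUBIC);h=cv2.cvtColor(c,cv2.COLOR_BGR2HSV)
    m=cv2.inRange(h,(0,140,90),(8,255,255))|cv2.inRange(h,(172,140,90),(180,255,255))
    c=max(cv2.findContours(m,cv2.RETR_EXTERNAL,cv2.CHAIN_APPROX_NONE)[0],key=cv2.contourArea)
    (cx,cy),(w,hh),a=cv2.minAreaRect(c);M=cv2.moments(c)
    return (M['m10']/M['m00']+.5)/k-.5+x0,(M['m01']/M['m00']+.5)/k-.5+y0,w/k,hh/k
for f,b,p in(('t0',(185,155,225,195),(612.3,176.1)),('t2',(210,175,245,210),(558.6,110.8))):
    r=red(f'pics/{f.replace("t0","top0")}.png',b);print(f,r,onz('top',*r[:2],143)[:2],p)
for f,b,p in(('scene0',(180,235,210,275),(612.3,176.1)),('s2',(215,240,240,275),(558.6,110.8))):
    r=red(f'pics/{f}.png',b);print(f,r,'proj',proj('scene',(*p,130)))
# block mask refine: foot edges line angle in t2
st=env.state();print(st['ee_pos'],st['ee_rot'],st['torque'],st['force'])
```

```text
t0 (199.6407509958224, 170.38562615369668, 7.666666666666667, 7.833333333333333) [612.11351393 177.81994695] (612.3, 176.1)
t2 (226.70073004648725, 191.2857166241079, 7.333333333333333, 8.0) [562.15770616 111.69706489] (558.6, 110.8)
scene0 (192.57726758150136, 252.04626569981795, 16.560626983642578, 7.460578282674153) proj (np.float64(192.84570842383272), np.float64(250.92810672766166))
s2 (228.96437523142214, 254.7489390184853, 16.195746103922527, 7.874174118041992) proj (np.float64(228.87929088805777), np.float64(254.8892009992003))
[ 456.56208035 -205.15424088   11.64846319] [ 1.79983293e+02 -9.14642501e-02 -2.09477108e+01] [ 0.05759424  0.16476626 -0.06615302] [-0.84534911 -0.55128061  5.23386489]
```

```bash
python3 -m jog '{"jaw":[25,25,25,25,25,25,25],"slide":[[0,0,-0.4],[0,0,-0.9],[0,0,-1],[0,0,-1],[0,0,-1],[0,0,-0.9],[0,0,-0.3]],"spin":[0,0,0,0,0,0,0]}'; python3 -m jog '{"jaw":[25,25,25,25,25,25,25,25,25,25],"slide":[[0,-0.6,0],[-0.02,-0.9,0],[-0.03,-0.9,0],[-0.03,-0.9,0],[-0.03,-0.9,0],[-0.03,-0.9,0],[-0.03,-0.9,0],[-0.02,-0.9,0],[0,-0.69,0],[0,0,0]],"spin":[0,0,0,0,0,0,0,0,0,0]}'
```

```text
time_s: 16.6
ee_pos: [457.4, -205.4, 179.2]
ee_rot: [180.0, -0.3, -21.0]
force: [0.1, 0.0, -0.7]
gripper_width: 34.9
gripper_force: 20.0
time_s: 17.6
ee_pos: [532.2, 11.9, 174.9]
ee_rot: [-180.0, 0.1, -20.8]
force: [0.0, -0.5, -0.9]
gripper_width: 34.7
gripper_force: 20.0
```

```bash
python3 -m jog '{"jaw":[25,25],"slide":[[0,0,0],[0,0,0]],"spin":[0,0]}'
python3 - <<'E'
from h import *
snap('scene','s3')
for i in range(3):
    s=env.state();print(s['force'].round(2),s['torque'].round(3),s['ee_pos'].round(2));env.grab_frame('top')
E
```

```text
time_s: 17.8
ee_pos: [531.5, 9.1, 175.4]
ee_rot: [179.9, 0.1, -21.0]
force: [-0.5, -0.1, -0.7]
gripper_width: 35.2
gripper_force: 20.0
[-0.18  0.73 -0.75] [ 0.056  0.04  -0.025] [531.63   8.95 175.58]
[-0.22 -0.09 -1.83] [ 0.031  0.07  -0.029] [531.75   8.94 175.7 ]
[ 0.49 -0.19 -0.96] [ 0.008  0.099 -0.011] [531.85   9.02 175.8 ]
```

View pics/s3.png

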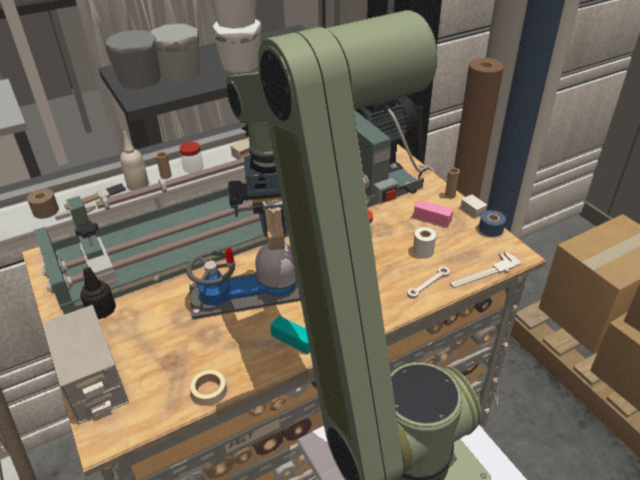

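The scene shows the block held at (275,230), just above the dome. The arm hides its far end. I lower it toward contact.

```bash
python3 -m jog '{"jaw":[25,25,25,25,25],"slide":[[0.02,-0.02,0.4],[0,0,0.4],[0,0,0.1],[0,0,0],[0,0,0]],"spin":[0,0,0,0,0]}';python3 -m jog '{"jaw":[25,25,25],"slide":[[0,0,0.03],[0,0,0.03],[0,0,0]],"spin":[0,0,0]}'
```

```text
time_s: 18.5
ee_pos: [533.1, 10.2, 148.7]
ee_rot: [180.0, 0.0, -21.0]
force: [0.2, -0.5, -1.4]
gripper_width: 35.3
gripper_force: 20.0
time_s: 18.8
ee_pos: [533.0, 10.2, 147.1]
ee_rot: [-180.0, -0.0, -21.0]
force: [-0.3, 0.5, 0.1]
gripper_width: 34.8
gripper_force: 20.0
```

```bash
python3 -m jog '{"jaw":[25,25,25,25],"slide":[[0,0.025,0.02],[0,0,0.02],[0,0,0],[0,0,0]],"spin":[0,0,0,0]}'
```

```text
time_s: 19.2
ee_pos: [532.7, 9.5, 145.9]
ee_rot: [180.0, -0.0, -21.0]
force: [0.4, -0.6, -0.3]
gripper_width: 34.9
gripper_force: 20.0
```

```bash
python3 -m jog '{"jaw":[25,25,25],"slide":[[0,0,0.03],[0,0,0],[0,0,0]],"spin":[0,0,0]}'
```

```text
time_s: 19.5
ee_pos: [532.7, 9.5, 144.9]
ee_rot: [180.0, 0.0, -21.0]
force: [-0.2, 0.4, -0.8]
gripper_width: 34.7
gripper_force: 20.0
```

```bash
python3 -m jog '{"jaw":[25,25,25],"slide":[[0,0,0.03],[0,0,0],[0,0,0]],"spin":[0,0,0]}'
```

```text
time_s: 19.8
ee_pos: [532.8, 9.5, 144.5]
ee_rot: [-180.0, -0.0, -21.0]
force: [-1.1, -0.1, 4.1]
gripper_width: 34.9
gripper_force: 20.0
```

```bash
python3 -m jog '{"jaw":[37,40,45,55,65,65,65,65,65,65],"slide":[[0,0,0],[0,0,0],[0,0,0],[0,0,0],[0,0,0],[0,0,-0.3],[0,0,-0.6],[0,0,-1],[0,0,-1],[0,0.5,-0.3]],"spin":[0,0,0,0,0,0,0,0,0,0]}'; python3 -m jog '{"jaw":[65,65,65,65,65,65],"slide":[[0,1,0],[0,1,0],[0,1,0],[0,1,0],[0,1,0],[0,0,0]],"spin":[0,0,0,0,0,0]}'
python3 - <<'E'
from h import *
a=snap('top','t4');b=snap('scene','s4')
f=lambda im,x,y:cv2.resize(im[y:y+75,x:x+65,::-1],None,fx=6,fy=6,interpolation=cv2.INTER_CUBIC)
cv2.imwrite('pics/c4.png',np.hstack([f(a,237,165),f(b,245,215)]))
E
```

```text
time_s: 20.8
ee_pos: [529.4, -4.0, 243.8]
ee_rot: [-179.8, -0.4, -20.8]
force: [0.3, -0.5, -0.1]
gripper_width: 65.1
gripper_force: 0.0
time_s: 21.4
ee_pos: [471.6, -147.7, 239.6]
ee_rot: [179.9, 0.1, -21.2]
force: [0.4, 0.3, -0.1]
gripper_width: 65.3
gripper_force: 0.0
```

View pics/c4.png

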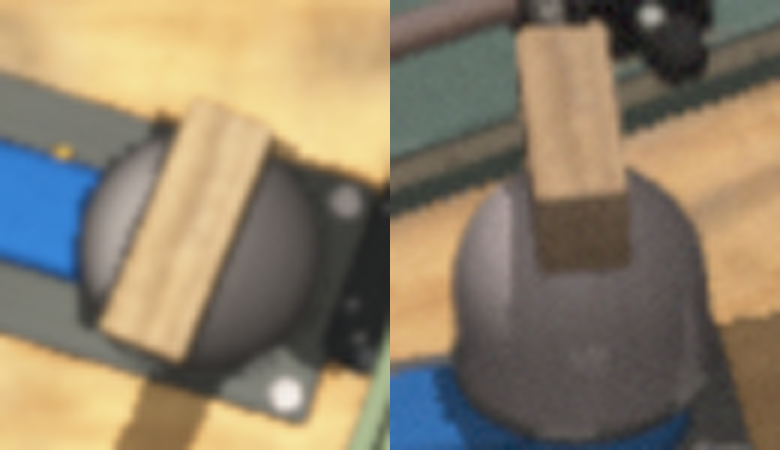

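```bash
cat > tilt.py <<'E'
from h import *
def tilt(tc,sc,to,so):
    px=lambda c,o:((c[0]+.5)/6-.5+o[0],(c[1]+.5)/6-.5+o[1])
    P=np.array([tri(ray('top',*px(t,to)),ray('scene',*px(s,so)))[0] for t,s in zip(tc,sc)])
    l=(P[0]+P[1]-P[2]-P[3])/2;w=(P[0]+P[3]-P[1]-P[2])/2
    print(P.round(1).tolist());print('c',P.mean(0).round(1),'pitch(long, + = far end up)',np.degrees(np.arctan2(l[2],np.hypot(*l[:2]))).round(1),'roll(+ = left up)',np.degrees(np.arctan2(w[2],np.hypot(*w[:2]))).round(1),np.hypot(*l[:2]),np.hypot(*w[:2]),np.degrees(np.arctan2(l[1],l[0])))
tilt([(187,58),(262,90),(180,298),(108,266)],[(105,80),(182,66),(232,225),(150,238)],(325,210),(345,240))
tilt([(200,98),(272,133),(185,362),(100,325)],[(128,30),(217,25),(239,192),(147,198)],(237,165),(245,215))
# level-block prediction in scene from known geometry: centre c, yaw
def pred(c,yaw,pitch=0,roll=0,z=173.):
    u=np.radians(yaw);R=cv2.Rodrigues(np.array([0,0,u]))[0]@cv2.Rodrigues(np.array([0,-np.radians(pitch),0]))[0]@cv2.Rodrigues(np.array([np.radians(roll),0,0]))[0]
    for a,b,cz in((50,17.5,40),(50,-17.5,40),(-50,-17.5,40),(-50,17.5,40),(-50,17.5,0),(-50,-17.5,0)):
        p=np.array([c[0],c[1],133.])+R@np.array([a,b,cz]);s=proj('scene',p);t=proj('top',p)
        print('S',[round((q-o+.5)*6-.5) for q,o in zip(s,(245,215))],'T',[round((q-o+.5)*6-.5) for q,o in zip(t,(237,165))])
print('level');pred((532.2,10.5),-21)
print('pitch+4');pred((532.2,10.5),-21,4)
E
python3 tilt.py
```

```text
[[506.0, -208.1, 35.6], [493.0, -238.9, 39.5], [403.8, -204.4, 38.6], [416.9, -174.1, 35.2]]
c [ 454.9 -206.4   37.2] pitch(long, + = far end up) 0.4 roll(+ = left up) -6.3 95.54327963267518 33.223046660802325 -21.007287840304002
[[583.7, 5.2, 171.9], [569.5, -24.3, 172.4], [479.7, 9.8, 169.4], [493.0, 41.8, 170.6]]
c [531.5   8.1 171.1] pitch(long, + = far end up) 1.3 roll(+ = left up) 0.6 96.92006949541272 33.755227941248705 -21.399283328104122
level
S [115, 29] T [193, 95]
S [206, 19] T [275, 128]
S [231, 187] T [180, 363]
S [134, 197] T [97, 331]
S [142, 280] T [107, 339]
S [237, 270] T [188, 371]
pitch+4
S [115, 26] T [189, 101]
S [206, 17] T [272, 133]
S [232, 199] T [178, 370]
S [135, 209] T [96, 338]
S [143, 287] T [108, 340]
S [237, 276] T [189, 371]
```

The crop shows the block balancing on the dome. In scene its near face has corners near (147,198), (239,192), (238,268) and (151,272) in crop pixels, and it seems to lean a few degrees to the right. I fit the edges properly.

```bash
cat > edge.py <<'E'
from h import *
from scipy.ndimage import map_coordinates,gaussian_filter
def line(im,p,q,w=2.2):
    """subpixel line near p->q (image px): max colour gradient along normals, robust fit"""
    p,q=np.array(p,float),np.array(q,float);d=(q-p)/np.linalg.norm(q-p);n=np.array([-d[1],d[0]]);pts=[]
    g=[gaussian_filter(im[:,:,k].astype(float),.6) for k in range(3)]
    t=np.arange(-w,w+.01,.1)
    for s in np.linspace(.12,.88,30):
        c=p+(q-p)*s; xy=c[:,None]+n[:,None]*t
        G=sum(np.abs(np.gradient(map_coordinates(k,[xy[1],xy[0]],order=3))) for k in g)
        if G.max()>0: 
            i=G.argmax(); m=slice(max(0,i-5),i+6); pts.append(c+n*(G[m]*t[m]).sum()/G[m].sum())
    v=cv2.fitLine(np.float32(pts),cv2.DIST_HUBER,0,.01,.01).ravel()
    return np.cross([v[2],v[3],1],[v[2]+v[0],v[3]+v[1],1])
def quad(im,cs,o):
    cs=[((a+.5)/6-.5+o[0],(b+.5)/6-.5+o[1]) for a,b in cs]
    L=[line(im,cs[i],cs[(i+1)%4]) for i in range(4)]
    X=[np.cross(L[i-1],L[i]) for i in range(4)]
    return [x[:2]/x[2] for x in X]
def solve(tf,sf,tc,sc,to,so):
    t=quad(cv2.imread(tf),tc,to);s=quad(cv2.imread(sf),sc,so)
    P=np.array([tri(ray('top',*a),ray('scene',*b))[0] for a,b in zip(t,s)])
    l=(P[0]+P[1]-P[2]-P[3])/2;w=(P[0]+P[3]-P[1]-P[2])/2
    print(P.round(1).tolist(),'c',P.mean(0).round(1),'pitch far up',np.degrees(np.arctan2(l[2],np.hypot(*l[:2]))).round(1),'roll left up',np.degrees(np.arctan2(w[2],np.hypot(*w[:2]))).round(1),np.linalg.norm(l).round(1),np.linalg.norm(w).round(1))
    return t,s
if __name__=='__main__':
    solve('pics/top0.png','pics/s1.png',[(187,58),(262,90),(180,298),(108,266)],[(105,80),(182,66),(232,225),(150,238)],(325,210),(345,240))
    solve('pics/t4.png','pics/s4.png',[(200,98),(272,133),(185,362),(100,325)],[(128,30),(217,25),(239,192),(147,198)],(237,165),(245,215))
    def lean(f,cs,o,c,zb,yaw=-21):
        q=quad(cv2.imread(f),cs,o);a=lambda v:np.degrees(np.arctan2(v[1],v[0]))
        m=[a(q[1]-q[0]),a(q[2]-q[3]),a(q[3]-q[0])-90,a(q[2]-q[1])-90]
        u=np.array([np.cos(np.radians(yaw)),np.sin(np.radians(yaw)),0]);w=np.array([-u[1],u[0],0])
        b=np.array([*c,zb])-50*u;Q=[np.array(proj('scene',b+17.5*s*w+[0,0,h])) for s,h in((1,40),(-1,40),(-1,0),(1,0))]
        e=[a(Q[1]-Q[0]),a(Q[2]-Q[3]),a(Q[3]-Q[0])-90,a(Q[2]-Q[1])-90]
        print('top,bottom,left,right edge angle measured-level',np.subtract(m,e).round(1))
    lean('pics/s1.png',[(150,238),(232,225),(230,292),(146,300)],(345,240),(455.5,-205.5),0)
    lean('pics/s4.png',[(147,198),(239,192),(238,268),(151,272)],(245,215),(532,10),133)
E
python3 edge.py
```

```text
[[512.0, -211.2, 33.3], [492.2, -238.4, 42.2], [397.9, -203.3, 43.0], [417.9, -174.4, 35.2]] c [ 455.  -206.8   38.4] pitch far up -0.8 roll left up -13.6 100.9 35.4
[[585.6, 6.3, 171.7], [573.3, -25.3, 170.4], [480.0, 11.5, 169.9], [492.0, 42.0, 170.4]] c [532.7   8.6 170.6] pitch far up 0.5 roll left up 1.6 100.3 33.3
top,bottom,left,right edge angle measured-level [-0.3 -1.4  2.2  2.2]
top,bottom,left,right edge angle measured-level [ 0.9  2.2 -3.1  3.7]
```

Run:
```python
from edge import *
for n,f in(('top','t5'),('scene','s5')):
    cv2.imwrite(f'pics/{f}.png',np.mean([env.grab_frame(n)[:,:,::-1].astype(float) for _ in range(12)],0).round().astype(np.uint8))
tc=[(200,98),(272,133),(185,362),(100,325)];sc=[(128,30),(217,25),(239,192),(147,198)]
for _ in range(3):
    t,s=solve('pics/t5.png','pics/s5.png',tc,sc,(237,165),(245,215))
    tc=[((a-237+.5)*6-.5,(b-165+.5)*6-.5) for a,b in t];sc=[((a-245+.5)*6-.5,(b-215+.5)*6-.5) for a,b in s]
print(np.round(tc).tolist(),np.round(sc).tolist())
q=quad(cv2.imread('pics/s5.png'),[sc[3],sc[2],(238,268),(151,272)],(245,215));print(np.array([((a-245+.5)*6-.5,(b-215+.5)*6-.5) for a,b in q]).round(1).tolist())
c=lambda f,x,y:cv2.resize(cv2.imread(f)[y:y+65,x:x+65],None,fx=6,fy=6,interpolation=cv2.INTER_CUBIC)
im=np.hstack([c('pics/t5.png',237,165),c('pics/s5.png',245,215)])
for k,(P,dx) in enumerate(((tc,0),(sc,390))): cv2.polylines(im,[np.int32([(a+dx,b) for a,b in P])],True,(0,0,255),1)
cv2.imwrite('pics/c5.png',im); print(env.state()['time_s'])
```

```text
[[585.7, 6.2, 171.6], [573.3, -25.3, 170.0], [479.7, 11.6, 170.3], [492.1, 42.0, 170.2]] c [532.7   8.6 170.5] pitch far up 0.3 roll left up 1.3 100.4 33.3
[[585.7, 6.3, 171.8], [573.3, -25.3, 170.0], [479.7, 11.6, 170.3], [492.1, 41.8, 170.3]] c [532.7   8.6 170.6] pitch far up 0.4 roll left up 1.6 100.4 33.3
[[585.7, 6.2, 171.8], [573.3, -25.3, 170.0], [479.8, 11.6, 170.2], [492.1, 41.9, 170.3]] c [532.7   8.6 170.6] pitch far up 0.4 roll left up 1.6 100.3 33.3
[[195.0, 92.0], [275.0, 124.0], [179.0, 361.0], [102.0, 329.0]] [[126.0, 29.0], [216.0, 24.0], [235.0, 192.0], [145.0, 200.0]]
[[135.9, 200.6], [238.5, 191.6], [241.8, 268.3], [147.5, 275.7]]
22.7
```

View pics/c5.png

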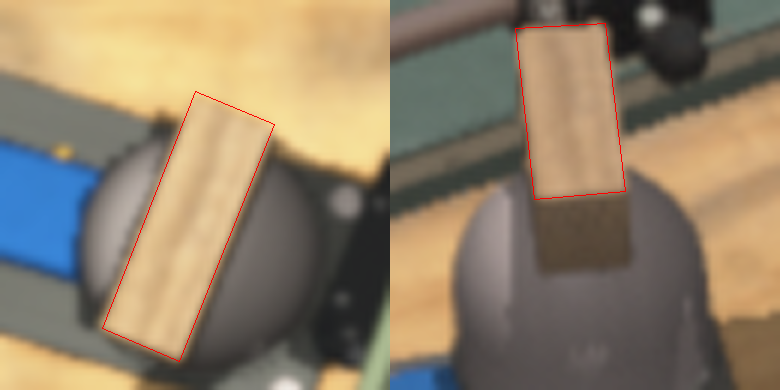

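The averaged view confirms the fit: the red outlines lie on the block's top face. It measures 0.4° and 1.6° off level and has not moved since release. I hand in.

```bash
python3 -c "
from workcell import env
print(env.job_done())"
```

```text
the job is handed in; nothing more can be done
None
```

I wound the jack to its top stop and backed it off about 91°, then set the block on the dome and let go; it measures about 2° off level and steady, the jar and roll were not touched, and the job was handed in at about 23 s (no verdict shown).

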